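# Clamp a gel cassette in the casting clamp

## Task

Get the gel cassette ready for pouring: lift it (the plate with the notch in its top edge) out of the plate rack and slide it, upright and notch up, down into the slot of the casting clamp until it stands on the bottom. Then turn the crank clockwise, about half a turn beyond the first touch, so that the sprung pressure plate holds the cassette firmly, and let go. Leave the un-notched plate standing in the rack.

Things in the scene. Friction and masses are not known exactly. Their poses are not given: they have to be found in the camera images.
- cassette: Gel cassette: clear glass plate and white ceramic plate, grey spacers between; 9 (x) x 100 (y) x 85 (z, up) mm, 0.1 to 0.2 kg. The white plate (-x side) has a notch 70 mm wide, 12 mm deep in its top edge: pinch across the 9 mm below it. Origin: centre of underside. Starts upright in the rack; in the clamp either face may face the crank.
- buffer_dam: Grey ribbed plastic plate of the same outline (9 x 100 x 85 mm), straight top edge without notch; stays in the rack. Origin: centre of its underside, axes as the cassette.
- plate_rack: White plastic rack, fixed, 124 (x) x 96 (y) mm, origin at the centre of its underside. Floor 6 mm up; two rows of fins, 42 mm high, at y = -36 and +36 mm, make five 12 mm slots 20 mm apart along x. The two plates stand in the 2nd and 4th slot (x = -20, +20 mm), which is which varies, thickness along x.
- clamp: Gel casting clamp, fixed: grey base 106 x 136 mm, aluminium back plate, two grooved sides, screw with crank on the -x side (towards the robot). Origin: underside, below the slot's centre; x points from crank to back plate, z up. Back plate, lips and pressure plate end 70 mm above the bench, nut post and crosshead in the middle (x -70 to -20 mm) at 88 mm.
- slot_floor (a point): Centre of the slot's floor, where the cassette's underside goes (clamp frame 0, 0, 36 mm). The slot is 12 mm thick (x -6 to +6 mm), 104 mm wide (y -52 to +52 mm), closed at its ends, rim 70 mm above the bench; the mouth flares up to 77 mm at the two ends only.
- pad_face (a point): Centre of the rubber face (82 x 28 mm) of the pressure plate. It moves along the clamp's +x towards the slot; two springs behind it (3 N per mm together, 10 mm stroke) give way once it meets the cassette.
- crank_axis (a point): Point on the screw's axis (68 mm above the bench, along the clamp's x) level with the middle of the handle. The whole crank advances along +x with the pressure plate, 8 mm a turn: from 125 mm in front of the slot's centre (fully open) to 111 mm (first contact).
- crank_handle (a point): Middle of the black crank handle: a round sleeve 18 mm thick, 40 mm long, along the clamp's x, turning freely on its pin, 34 mm from the screw's axis. Pinch it from above across its sides and carry it round a vertical circle, tool orientation fixed; its inner end is at the crank arm, the rest is clear. Screw friction: about 2 N at the handle; it stays where left.
- clamp_crank (a joint): Crank angle (rad), growing clockwise as seen from the robot (looking along the clamp's +x). At 0 the handle is straight up, the clamp fully open; handle at y = -34 sin, z = +34 cos (mm, from the axis, clamp frame). First contact with a seated cassette at about 11.0; end stop 18.1. Starts between 0 and 6.28.
- pressure_plate: Sprung aluminium plate (84 x 30 mm) with the rubber face, the moving jaw of the clamp; its origin coincides with the clamp's when fully open and moves with it along the clamp's x.

How it is judged:
By the outcome, as a careful person would: the job done as asked, in the order asked, and still so for the second after the job is handed in, with the robot touching nothing.
It also fails if it takes over 72 s, if anything falls off the work surface, if the arm or the gripper's body presses on something with over 40 N, if the wrist force passes 120 N, or if a joint passes its speed limit or range.

## Robot

A 6-joint arm with a two-finger parallel gripper is mounted at the origin on a cart in front of the work surface, level with it; the furniture and walls round the work are solid. World frame = base frame: x ahead of the robot, y to its left, z up, the work surface at z = 0. Lengths are in m, angles in rad, forces in N, time in s.
With the tool pointing down it reaches from about 0.35 to 0.975 m from the base axis. Payload 4.9 kg.
Tool frame: the origin (TCP) lies between the finger pads; the fingertips stand 19 mm ahead of it and the grasp point (between the pads) is the TCP; z points along the fingers, y is the line along which they close (so a half turn about z gives the same grasp; the last joint's range is limited). The gripper opens to 85 mm and grips with 20 to 120 N. Pads are 22 mm wide; open, the fingers measure 114 mm over their backs; the gripper's body (76 mm by 85 mm) begins 54 mm behind the grasp point. The pads swing forward as they close: fully open they stand 13 mm farther back than shut.
Start: joints at [1.084, 0.053, 1.613, -0, 1.476, -0.119], TCP at [0.225, 0.583, 0.25] pointing down, gripper open.
Joint ranges: [-3.01, 3.01], [-1.01, 2.22], [0.06, 2.58], [-1.02, 4.17], [0.09, 2.62], [-3.14, 3.14]. Speed limits (rad/s): [2.57, 2.57, 3.14, 3.14, 3.14, 3.14].

## Interface

Orientations are given as a rotation vector (axis times angle).
In Python, from station import ctrl gives the robot as it stands. The module is installed in compiled form; this text tells all that it offers.
- The arm moves only by the tool servo_tool, never from a script. Its argument "increments" is a list that holds one entry, the list of rows, each a list of 5 numbers: the finger opening in cm, from 0 to 8.54, then the shift along the tool's x, y, z in cm, then the turn about the tool's z in degrees. A call has 1 to 5 rows; each row is the pose to reach, as a shift and turn from the pose commanded when the call began, along the tool's axes at that moment; what a row does not reach only later rows make up. A row lasts 1/10 s, in which the tool goes at most 50 mm and 8.59 degrees, less where a joint would pass 70% of its speed; a pose out of reach is approached as far as the arm can. A call with a gripper value outside its range is refused whole. The fingers move at their own pace and stop on an object; "newtons" is the grip in N (left out, the last holds). Time passes only in rows, so rows that repeat a pose let the fingers close. It gives the time, the measured TCP pose, the force, the opening and the grip force at its end, in the units of the state.
- ctrl.get_obs(): the state, without advancing time (a new reading comes with each control period).
- ctrl.get_image(name): name is "scene" or "side" or "wrist"; returns a dict with "img" (480x640x3 uint8, red, green, blue), "fx", "fy", "cx", "cy" (pixels), "k1" (the pictures are not rectified: a ray, as slopes to the right and down, at radius r is drawn at 1 + k1 r^2 times it, then the intrinsics apply), "rvec" (rotation vector, rad) and "tvec" (3), from world to camera coordinates, as OpenCV has them; the wrist camera has in their place "mount" (4x4, takes a point from camera to tool coordinates, whose origin is the TCP and whose axes are the flange's). Camera axes: x right, y down, z forward; pixel columns grow to the right and rows downward; lengths in m; the calibration is good to about 2 mm. A picture is of the moment at which its call begins: read the wrist's pose just before it. There is no depth.
- ctrl.finish_job(): hands the job in; it is judged then, once.
The state is a dict: "t": time; "q": joint angles; "dq": joint speeds; "effort": joint torques, N m; "tool_pos": TCP position; "tool_rot": TCP orientation; "contact_force": force on the tool from outside, world axes, zero at the start; "wrist_torque": the same for the moment, N m; "opening": finger opening in m; "grip_force": force on a finger pad.
Only numpy, scipy, OpenCV 4.12 (cv2) and the standard library are available. Lean on these libraries where they do the work, as an engineer would, in place of code of your own. Each camera call takes 0.05 s, during which the arm holds its last target. There are 200 camera calls.

## Working session

There is one attempt and no reset: what is moved stays moved. The work goes in short steps, Python scripts to look and compute and a tool call to move; the robot and the scene stay as the last step left them, time stands still between calls to the robot, and variables do not carry over. Pictures are saved under pics/ and viewed, at most 10 in all, crops included, and the job is handed in when it is done.

Besides the shell and the picture viewer there is one more tool, called after "Call:" in YAML: its name, and indented under it one key for each argument. servo_tool: Moves the arm, as the interface text tells. Its arguments: {"type":"object","properties":{"increments":{"type":"array"},"newtons":{"type":"number"}},"required":["increments"]}

```bash
mkdir -p pics
cat > h.py <<'E'
import numpy as np, cv2
from station import ctrl
from scipy.spatial.transform import Rotation as R
def grab(name):
    o=ctrl.get_obs(); d=ctrl.get_image(name)
    if 'mount' in d:
        T=np.eye(4);T[:3,:3]=R.from_rotvec(o['tool_rot']).as_matrix();T[:3,3]=o['tool_pos']
        M=T@np.array(d['mount']);Rc=M[:3,:3];c=M[:3,3]
    else:
        Rc=R.from_rotvec(np.ravel(d['rvec'])).as_matrix().T;c=-Rc@np.ravel(d['tvec'])
    d['Rc']=Rc;d['c']=c
    return d
def ray(d,u,v):
    x=np.array([(u-d['cx'])/d['fx'],(v-d['cy'])/d['fy']]);s=x.copy()
    for _ in range(20): s=x/(1+d['k1']*(s@s))
    return d['Rc']@np.array([s[0],s[1],1.])
def onz(d,u,v,z):
    r=ray(d,u,v);return d['c']+r*(z-d['c'][2])/r[2]
def proj(d,p):
    q=d['Rc'].T@(np.array(p)-d['c']);s=q[:2]/q[2];s=s*(1+d['k1']*(s@s))
    return np.array([d['cx']+d['fx']*s[0],d['cy']+d['fy']*s[1]]).round(1)
def save(d,n): 
    cv2.imwrite('pics/'+n+'.png',d['img'][:,:,::-1])
    import pickle; pickle.dump(d,open('pics/'+n+'.pkl','wb'))
def load(n):
    import pickle; return pickle.load(open('pics/'+n+'.pkl','rb'))
E
python3 - <<'E'
from h import *
for n in ['scene','side','wrist']:
    d=grab(n);save(d,n+'0');print(n,d['c'].round(3),d['Rc'][:,2].round(2),d['fx'],d['k1'])
o=ctrl.get_obs();print(o['t'],o['tool_rot'],o['opening'],o['contact_force'])
E
```

```text
scene [ 0.009 -0.024  0.734] [ 0.58 -0.33 -0.75] 591.6997834114986 0.020190518797426917
side [ 0.171 -0.504  0.848] [ 0.41  0.23 -0.88] 618.948301773215 0.07334349019363133
wrist [0.149 0.613 0.371] [ 0.3  -0.12 -0.95] 355.086256517613 0.007740747041077513
0.15 [-5.74376913e-01 -3.08815687e+00  2.33139758e-03] 0.08575423986263192 [-0.73581649  0.05857134  0.23484437]
```

View pics/scene0.png

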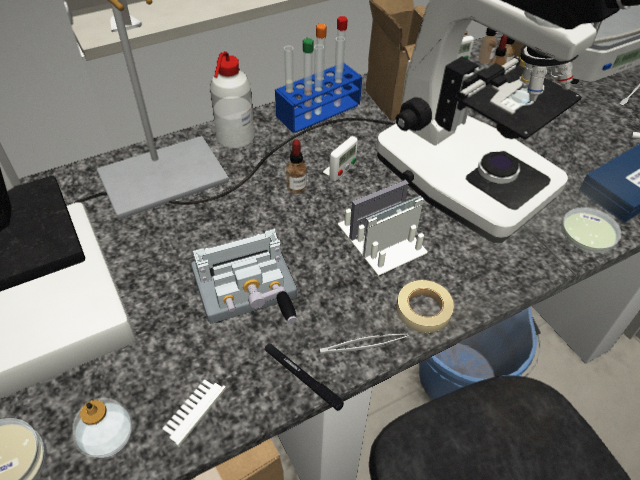

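View pics/side0.png

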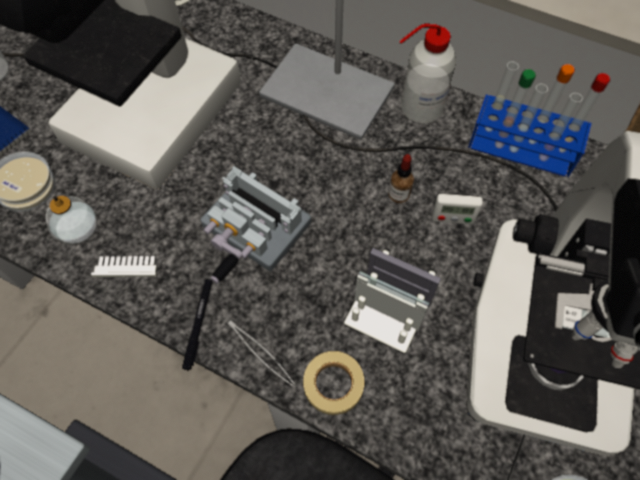

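Run:
```python
from h import *
s=load('scene0');e=load('side0')
f=lambda d,u,v:cv2.resize(d['img'][v:v+100,u:u+133],(400,300),interpolation=cv2.INTER_CUBIC)
m=np.vstack([np.hstack([f(s,183,225),f(s,320,175)]),np.hstack([f(e,190,165),f(e,325,245)])])
cv2.imwrite('pics/mont.png',m[:,:,::-1])
for d,u,v in [(s,245,290),(s,385,245),(e,258,230),(e,385,320)]: print(onz(d,u,v,0.02).round(3))
```

```text
[ 0.512 -0.187  0.02 ]
[ 0.489 -0.419  0.02 ]
[ 0.519 -0.202  0.02 ]
[ 0.48  -0.435  0.02 ]
```

View pics/mont.png

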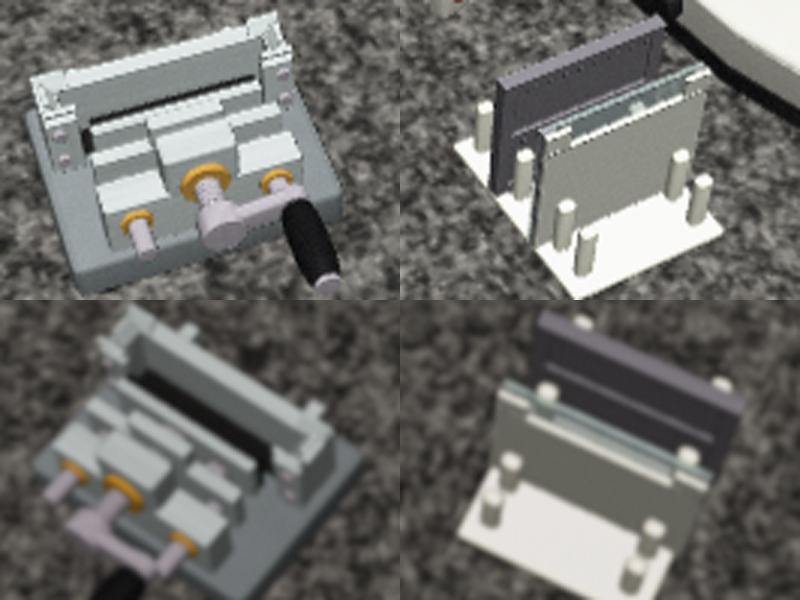

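Run:
```python
from h import *
s=load('scene0');e=load('side0')
for n,L in [('cas',[(s,366.5,218.2),(s,422.4,199),(e,358.3,274.3),(e,428.7,305)])]:
  P=[onz(d,u,v,.091) for d,u,v in L]
  for p in P: print(n,p.round(4))
  for a,b in [(0,1),(2,3)]:
    t=P[b]-P[a]; print(np.hypot(*t[:2]),np.degrees(np.arctan2(t[1],t[0])))
# clamp slot-rim: scene towers top
for d,u,v in [(s,194.6,250),(s,274.4,231.7),(e,233.2,168.3),(e,298,208)]: print('clamp',onz(d,u,v,.077).round(4))
w=load('wrist0');print(R.from_rotvec(ctrl.get_obs()['tool_rot']).as_matrix().round(2), ctrl.get_image('wrist')['mount'])
```

```text
cas [ 0.498  -0.3834  0.091 ]
cas [ 0.4925 -0.4806  0.091 ]
cas [ 0.4945 -0.3812  0.091 ]
cas [ 0.4988 -0.4816  0.091 ]
0.09738613854221027 -93.27828613128945
0.10043984008200679 -87.5754550389011
clamp [ 0.5705 -0.1386  0.077 ]
clamp [ 0.549  -0.2555  0.077 ]
clamp [ 0.5673 -0.1359  0.077 ]
clamp [ 0.5531 -0.2549  0.077 ]
[[-0.93  0.36 -0.  ]
 [ 0.36  0.93 -0.  ]
 [ 0.   -0.   -1.  ]] [[-5.27473717e-05 -9.48397485e-01 -3.17083911e-01  8.13579974e-02]
 [ 9.99999955e-01 -1.43969245e-04  2.64260334e-04  1.10619409e-03]
 [-2.96274167e-04 -3.17083883e-01  9.48397450e-01 -1.22109025e-01]
 [ 0.00000000e+00  0.00000000e+00  0.00000000e+00  1.00000000e+00]]
```

Run:
```python
from h import *
s=load('scene0');e=load('side0')
for d,u,v,z in [(s,131,340,.04),(s,0,390,.04),(e,150,185,.04),(e,52,125,.04),(s,82,265,.1),(e,122,104,.1),(e,28,57,.1)]: print(onz(d,u,v,z).round(3))
```

```text
[ 0.493 -0.014  0.04 ]
[0.5  0.15 0.04]
[ 0.5   -0.022  0.04 ]
[0.519 0.181 0.04 ]
[0.597 0.009 0.1  ]
[0.575 0.064 0.1  ]
[0.581 0.249 0.1  ]
```

View pics/wrist0.png

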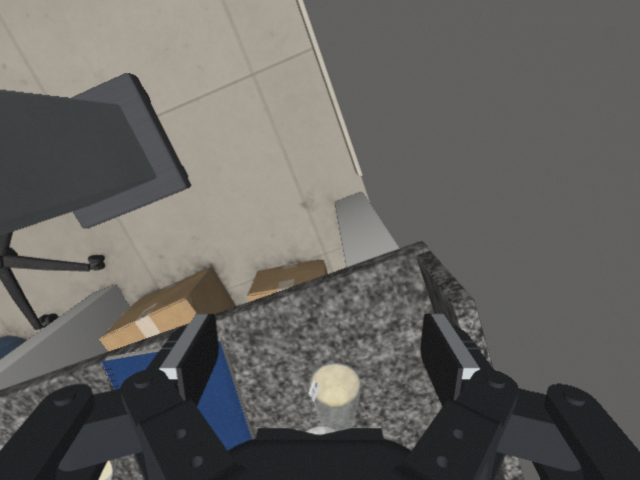

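Call:
servo_tool:
  increments:
    - [[8.5,-2.9,-4.0,0,8.5],[8.5,-5.9,-8.1,0,17],[8.5,-8.8,-12.1,0,25.5],[8.5,-11.8,-16.2,0,34],[8.5,-14.7,-20.2,0,42.5]]

```text
t: 0.7
tool_pos: [0.2891, 0.3404, 0.25]
tool_rot: [1.662, 2.666, -0.0]
contact_force: [1.8, -0.2, 0.5]
opening: 0.0851
grip_force: 0.0
```

Call:
servo_tool:
  increments:
    - [[8.5,-4.9,-0.9,0,5.4],[8.5,-9.8,-1.8,0,10.8],[8.5,-14.7,-2.7,0,16.2],[8.5,-19.6,-3.6,0,21.6],[8.5,-24.5,-4.5,0,26.4]]

```text
t: 1.2
tool_pos: [0.3578, 0.101, 0.2504]
tool_rot: [2.224, 2.218, 0.002]
contact_force: [0.9, 0.4, -0.0]
opening: 0.0853
grip_force: 0.0
```

Call:
servo_tool:
  increments:
    - [[8.5,-4.8,1.2,0,0],[8.5,-9.6,2.4,0,0],[8.5,-14.4,3.6,0,0],[8.5,-19.2,4.8,0,0],[8.5,-24,6,0,0]]

```text
t: 1.7
tool_pos: [0.4179, -0.1394, 0.2504]
tool_rot: [2.221, 2.221, 0.001]
contact_force: [0.5, 0.3, 1.1]
opening: 0.0852
grip_force: 0.0
```

Call:
servo_tool:
  increments:
    - [[8.5,-4.8,1.3,0,0],[8.5,-9.6,2.6,0,0],[8.5,-14.4,3.9,0,0],[8.5,-19.2,5.2,0,0],[8.5,-24,6.5,0,0]]

```text
t: 2.2
tool_pos: [0.4832, -0.3792, 0.2499]
tool_rot: [-2.221, -2.221, -0.0]
contact_force: [0.5, 0.5, 0.3]
opening: 0.0849
grip_force: 0.0
```

Call:
servo_tool:
  increments:
    - [[8.5,-3,0.8,0,0],[8.5,-5,1.2,0,0],[8.5,-5,1.2,0,0]]

```text
t: 2.5
tool_pos: [0.4948, -0.4293, 0.2494]
tool_rot: [-2.223, -2.219, 0.0]
contact_force: [0.1, 0.5, -0.2]
opening: 0.0849
grip_force: 0.0
```

Run:
```python
from h import *
w=grab('wrist');save(w,'w1')
print(ctrl.get_obs()['tool_pos'])
for p in [(.498,-.383,.091),(.4925,-.4806,.091)]: print(proj(w,p))
```

```text
[ 0.49486112 -0.42776181  0.24950193]
[322.5 175.4]
[316.  289.1]
```

View pics/w1.png

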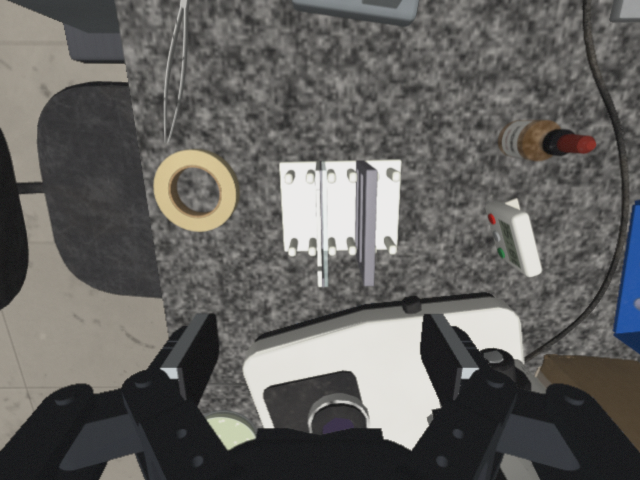

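Run:
```python
from h import *
w=load('w1');g=cv2.cvtColor(w['img'],cv2.COLOR_RGB2GRAY)
for v in (168,190,215,262,272,282): print(v,list(g[v,312:336]))
for a in [(318,170),(327,170),(318,275),(327,275),(322,163),(322,286)]: print(a,onz(w,*a,.091).round(4))
for a in [(281,160),(401,160),(287,251),(398,251)]: print(a,onz(w,*a,.006).round(4))
```

```text
168 [np.uint8(229), np.uint8(233), np.uint8(228), np.uint8(192), np.uint8(113), np.uint8(95), np.uint8(93), np.uint8(83), np.uint8(68), np.uint8(99), np.uint8(145), np.uint8(163), np.uint8(166), np.uint8(186), np.uint8(219), np.uint8(232), np.uint8(227), np.uint8(220), np.uint8(213), np.uint8(214), np.uint8(221), np.uint8(229), np.uint8(234), np.uint8(235)]
190 [np.uint8(235), np.uint8(235), np.uint8(235), np.uint8(231), np.uint8(226), np.uint8(227), np.uint8(227), np.uint8(208), np.uint8(152), np.uint8(166), np.uint8(204), np.uint8(233), np.uint8(234), np.uint8(234), np.uint8(231), np.uint8(228), np.uint8(235), np.uint8(235), np.uint8(235), np.uint8(235), np.uint8(235), np.uint8(235), np.uint8(234), np.uint8(235)]
215 [np.uint8(235), np.uint8(235), np.uint8(234), np.uint8(226), np.uint8(221), np.uint8(234), np.uint8(234), np.uint8(225), np.uint8(188), np.uint8(168), np.uint8(182), np.uint8(219), np.uint8(233), np.uint8(234), np.uint8(229), np.uint8(226), np.uint8(234), np.uint8(235), np.uint8(235), np.uint8(235), np.uint8(235), np.uint8(235), np.uint8(235), np.uint8(235)]
262 [np.ui
[... 728 characters left out ...]
 np.uint8(110), np.uint8(112), np.uint8(115), np.uint8(157), np.uint8(216), np.uint8(234), np.uint8(233), np.uint8(213), np.uint8(145), np.uint8(142), np.uint8(149), np.uint8(170), np.uint8(170), np.uint8(151), np.uint8(115), np.uint8(107), np.uint8(116), np.uint8(124), np.uint8(126), np.uint8(123), np.uint8(117), np.uint8(110)]
(318, 170) [ 0.4945 -0.3788  0.091 ]
(327, 170) [ 0.5015 -0.3788  0.091 ]
(318, 275) [ 0.4942 -0.4674  0.091 ]
(327, 275) [ 0.502  -0.4674  0.091 ]
(322, 163) [ 0.4976 -0.3735  0.091 ]
(322, 286) [ 0.4977 -0.4777  0.091 ]
(281, 160) [ 0.457  -0.3785  0.006 ]
(401, 160) [ 0.5775 -0.3788  0.006 ]
(287, 251) [ 0.4601 -0.4754  0.006 ]
(398, 251) [ 0.5811 -0.4756  0.006 ]
```

Call:
servo_tool:
  increments:
    - [[3,0,0.3,3,-1],[3,0,0.3,6.5,-1],[3,0,0.3,10,-1],[3,0,0.3,12,-1],[3,0,0.3,12,-1]]
  newtons: 40

```text
t: 3.05
tool_pos: [0.4962, -0.4237, 0.1258]
tool_rot: [-2.194, -2.236, -0.001]
contact_force: [0.3, 0.0, -1.3]
opening: 0.0299
grip_force: 0.0
```

Run:
```python
from h import *
w=grab('wrist');save(w,'w2');o=ctrl.get_obs()
print(o['tool_pos'],o['opening'],R.from_rotvec(o['tool_rot']).as_matrix().round(3)[:2,:2])
for p in [(.4975,-.378,.091),(.4975,-.478,.091)]: print(proj(w,p))
```

```text
[ 0.49733548 -0.42504912  0.12862379] 0.029802526028834837 [[-0.019  1.   ]
 [ 1.     0.019]]
[323.1 212.9]
[318.9 394.2]
```

View pics/w2.png

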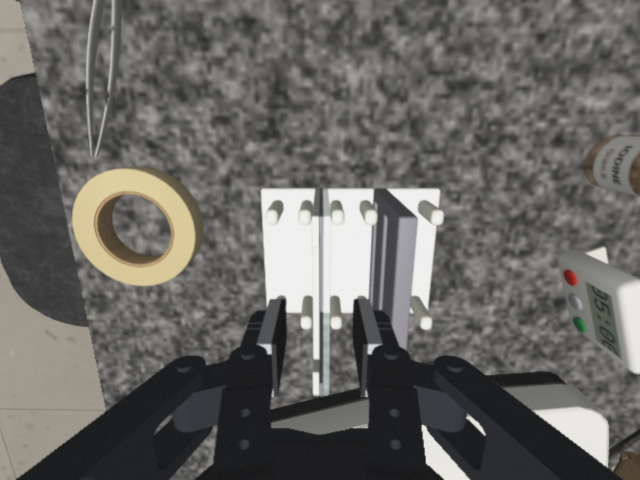

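Call:
servo_tool:
  increments:
    - [[2.6,-0.3,0.05,2,0],[2.6,-0.3,0.05,4,0],[2.6,-0.3,0.05,5.1,0],[2.6,-0.3,0.05,5.1,0],[2.6,-0.3,0.05,5.1,0]]

```text
t: 3.6
tool_pos: [0.4993, -0.4305, 0.0809]
tool_rot: [2.2, 2.24, -0.0]
contact_force: [0.1, 0.3, 0.6]
opening: 0.0261
grip_force: 0.0
```

Call:
servo_tool:
  increments:
    - [[0.5,0,0,0,0],[0.5,0,0,0,0],[0.5,0,0,0,0],[0.5,0,0,0,0],[0.5,0,0,0,0]]
  newtons: 40

```text
t: 4.1
tool_pos: [0.4985, -0.4309, 0.0812]
tool_rot: [2.201, 2.241, -0.002]
contact_force: [-4.0, 0.7, 6.4]
opening: 0.0081
grip_force: 40.8
```

Call:
servo_tool:
  increments:
    - [[0.5,0,0,-1,0],[0.5,0,0,-3,0],[0.5,0,0,-6,0],[0.5,0,0,-10,0],[0.5,0,0,-14,0]]

```text
t: 4.6
tool_pos: [0.4987, -0.4296, 0.2205]
tool_rot: [-2.201, -2.241, -0.001]
contact_force: [-0.4, 0.0, -0.8]
opening: 0.008
grip_force: 38.9
```

Call:
servo_tool:
  increments:
    - [[0.5,3,0.4,-0.5,2],[0.5,6.5,0.8,-1,4],[0.5,10,1.2,-1,6],[0.5,13,1.6,-1,8],[0.5,15,2,-1,9]]

```text
t: 5.1
tool_pos: [0.5163, -0.2776, 0.2299]
tool_rot: [2.37, 2.061, 0.002]
contact_force: [0.2, -0.1, -0.4]
opening: 0.0084
grip_force: 38.9
```

Call:
servo_tool:
  increments:
    - [[0.5,0,0,0,0],[0.5,0,0,0,0],[0.5,0,0,0,0]]

```text
t: 5.4
tool_pos: [0.516, -0.2805, 0.2296]
tool_rot: [2.37, 2.06, 0.0]
contact_force: [0.4, 0.1, -1.6]
opening: 0.008
grip_force: 38.9
```

Run:
```python
from h import *
w=grab('wrist');save(w,'w3');o=ctrl.get_obs()
print(o['tool_pos'],o['opening'],o['contact_force'],R.from_rotvec(o['tool_rot']).as_matrix().round(3)[:2,:2])
```

```text
[ 0.51592419 -0.28067709  0.22948884] 0.008274284498194777 [-0.72273531 -0.89254534 -1.28097831] [[ 0.14  0.99]
 [ 0.99 -0.14]]
```

View pics/w3.png

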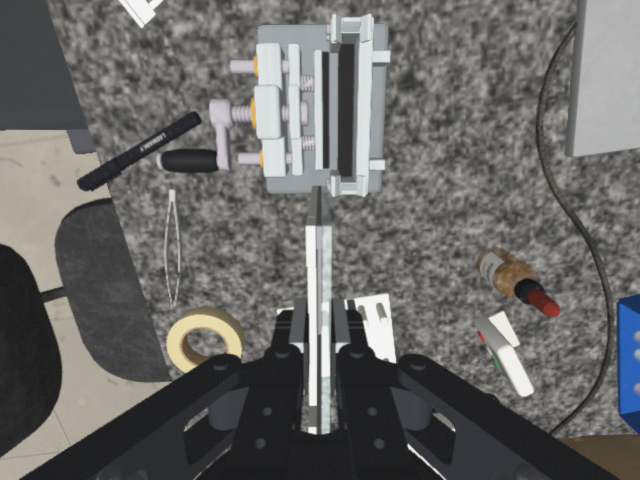

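Run:
```python
from h import *
w=load('w3')
c=w['img'][10:202,200:400];cv2.imwrite('pics/c3.png',cv2.resize(c,(625,600),interpolation=cv2.INTER_CUBIC)[:,:,::-1])
```

```text
(no output)
```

View pics/c3.png

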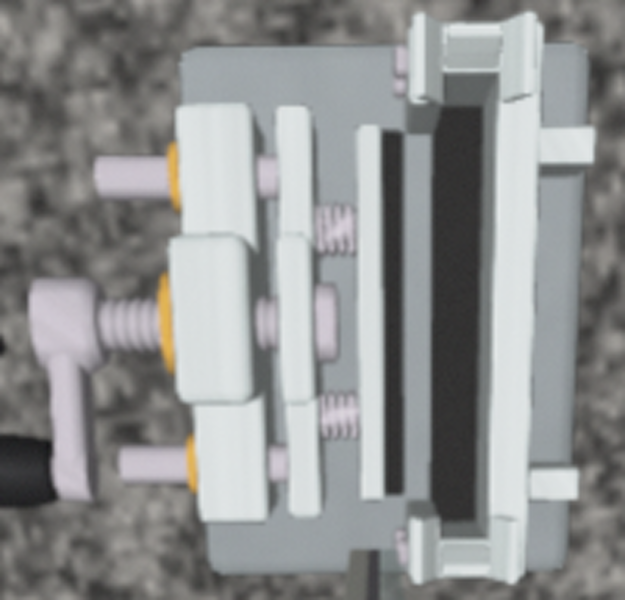

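Run:
```python
from h import *
w=load('w3')
q=lambda u,v,z:onz(w,200+u/3.125,10+v/3.125,z).round(4)
print('cam',w['c'].round(3))
for n,u,v,z in [('fTL',432,107,.036),('fTR',485,107,.036),('fBL',430,520,.036),('fBR',478,522,.036),
 ('bpT',498,100,.07),('bpB',489,520,.07),('boT',535,100,.07),('boB',528,520,.07),
 ('padT',403,132,.07),('padB',402,493,.07),('ppT',359,125,.07),('ppB',360,498,.07),
 ('outT',475,14,.077),('outB',465,582,.077),('cross',208,235,.088),('crossB',212,402,.088),
 ('baseTL',182,48,.02),('baseTR',587,45,.02),('baseBL',212,570,.02),('baseBR',566,570,.02)]: print(n,q(u,v,z))
```

```text
cam [ 0.528 -0.199  0.352]
fTL [ 0.5515 -0.1404  0.036 ]
fTR [ 0.5647 -0.1423  0.036 ]
fBL [ 0.5384 -0.2424  0.036 ]
fBR [ 0.5517 -0.2449  0.036 ]
bpT [ 0.5638 -0.1474  0.07  ]
bpB [ 0.5519 -0.2398  0.07  ]
boT [ 0.572  -0.1486  0.07  ]
boB [ 0.5616 -0.2412  0.07  ]
padT [ 0.5419 -0.1507  0.07  ]
padB [ 0.5312 -0.2301  0.07  ]
ppT [ 0.5322 -0.148   0.07  ]
ppB [ 0.5206 -0.2299  0.07  ]
outT [ 0.5597 -0.1319  0.077 ]
outB [ 0.5438 -0.2532  0.077 ]
cross [ 0.4964 -0.1677  0.088 ]
crossB [ 0.4908 -0.202   0.088 ]
baseTL [ 0.4899 -0.115   0.02  ]
baseTR [ 0.5944 -0.129   0.02  ]
baseBL [ 0.4723 -0.2503  0.02  ]
baseBR [ 0.5775 -0.2651  0.02  ]
```

Run:
```python
from h import *
w=load('w3');g=cv2.cvtColor(w['img'],cv2.COLOR_RGB2GRAY).astype(int)
print('col312',list(zip(range(180,240,2),g[180:240:2,312])));print('col312b',list(zip(range(420,445,2),g[420:445:2,312])))
for v in (230,250,280,425): print(v,list(g[v,300:340]))
o=ctrl.get_obs();T=R.from_rotvec(o['tool_rot']).as_matrix()
for a in [(313,226),(313,434),(307,230),(331,230),(307,430),(331,430)]:
  p=onz(w,*a,o['tool_pos'][2]+.010);print(a,(T.T@(p-o['tool_pos'])*1e3).round(1))
c=w['img'][180:260,260:380];d=w['img'][390:470,260:380]
cv2.imwrite('pics/c4.png',np.vstack([cv2.resize(z,(450,300),interpolation=cv2.INTER_CUBIC) for z in (c,d)])[:,:,::-1])
```

```text
col312 [(180, np.int64(155)), (182, np.int64(154)), (184, np.int64(155)), (186, np.int64(124)), (188, np.int64(112)), (190, np.int64(108)), (192, np.int64(106)), (194, np.int64(105)), (196, np.int64(105)), (198, np.int64(107)), (200, np.int64(106)), (202, np.int64(106)), (204, np.int64(106)), (206, np.int64(106)), (208, np.int64(104)), (210, np.int64(106)), (212, np.int64(106)), (214, np.int64(105)), (216, np.int64(119)), (218, np.int64(108)), (220, np.int64(106)), (222, np.int64(106)), (224, np.int64(111)), (226, np.int64(225)), (228, np.int64(244)), (230, np.int64(244)), (232, np.int64(244)), (234, np.int64(244)), (236, np.int64(245)), (238, np.int64(244))]
col312b [(420, np.int64(105)), (422, np.int64(107)), (424, np.int64(108)), (426, np.int64(135)), (428, np.int64(240)), (430, np.int64(243)), (432, np.int64(240)), (434, np.int64(70)), (436, np.int64(31)), (438, np.int64(32)), (440, np.int64(28)), (442, np.int64(30)), (444, np.int64(31))]
230 [np.int64(135), np.int64(140), np.int64(138), np.int64(126), np.int64(118), np.int64(169), np.int64(231), np.int64(244), np.int64(244), np.
[... 1744 characters left out ...]
04), np.int64(97), np.int64(97), np.int64(108), np.int64(114), np.int64(113), np.int64(111), np.int64(109), np.int64(108), np.int64(110), np.int64(108), np.int64(103), np.int64(93), np.int64(71), np.int64(67), np.int64(68), np.int64(84), np.int64(144), np.int64(196), np.int64(204), np.int64(203), np.int64(202), np.int64(204), np.int64(201), np.int64(194), np.int64(163), np.int64(103), np.int64(73), np.int64(66), np.int64(67), np.int64(78), np.int64(97), np.int64(102), np.int64(87), np.int64(59), np.int64(39)]
(313, 226) [ 51.9  -1.5 -10. ]
(313, 434) [-35.2  -2.  -10. ]
(307, 230) [ 50.5  -3.5 -10. ]
(331, 230) [ 50.5   4.4 -10. ]
(307, 430) [-33.2  -4.4 -10. ]
(331, 430) [-33.2   5.3 -10. ]
```

View pics/c4.png

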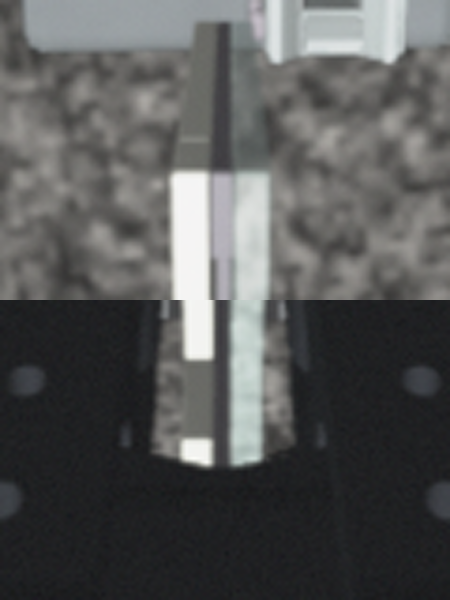

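Call:
servo_tool:
  increments:
    - [[0.5,3,0.8,0,-0.3],[0.5,6.5,1.6,0,-0.6],[0.5,9,2.25,0,-0.6],[0.5,9,2.25,3,-0.6],[0.5,9,2.25,5.5,-0.6]]

```text
t: 5.95
tool_pos: [0.5515, -0.194, 0.1743]
tool_rot: [2.358, 2.073, 0.001]
contact_force: [-0.4, -0.1, -2.0]
opening: 0.0085
grip_force: 38.9
```

Call:
servo_tool:
  increments:
    - [[0.5,0,0,0.5,0],[0.5,0,0,1,0],[0.5,0,0,1,0],[0.5,0,0,1,0]]

```text
t: 6.35
tool_pos: [0.5515, -0.1945, 0.1658]
tool_rot: [2.359, 2.072, 0.001]
contact_force: [-0.8, 0.2, -1.4]
opening: 0.0082
grip_force: 39.0
```

Run:
```python
from h import *
w=grab('wrist');save(w,'w5');s=grab('scene');save(s,'s5');e=grab('side');save(e,'e5')
o=ctrl.get_obs()
print(o['tool_pos'],o['opening'],o['contact_force'],R.from_rotvec(o['tool_rot']).as_matrix().round(4)[:2,:2])
a=w['img'][40:340,200:440];b=s['img'][190:310,165:305];c=e['img'][120:270,190:330]
m=np.zeros((600,800,3),np.uint8);m[:,:480]=cv2.resize(a,(480,600));m[:274,480:800]=cv2.resize(b,(320,274));m[274:600,480:784]=cv2.resize(c,(304,326))
cv2.imwrite('pics/m5.png',m[:,:,::-1])
```

```text
[ 0.55137718 -0.19423437  0.16566914] 0.008237282932182944 [-0.24859652 -0.69726063 -1.91588404] [[ 0.1286  0.9917]
 [ 0.9917 -0.1286]]
```

View pics/m5.png

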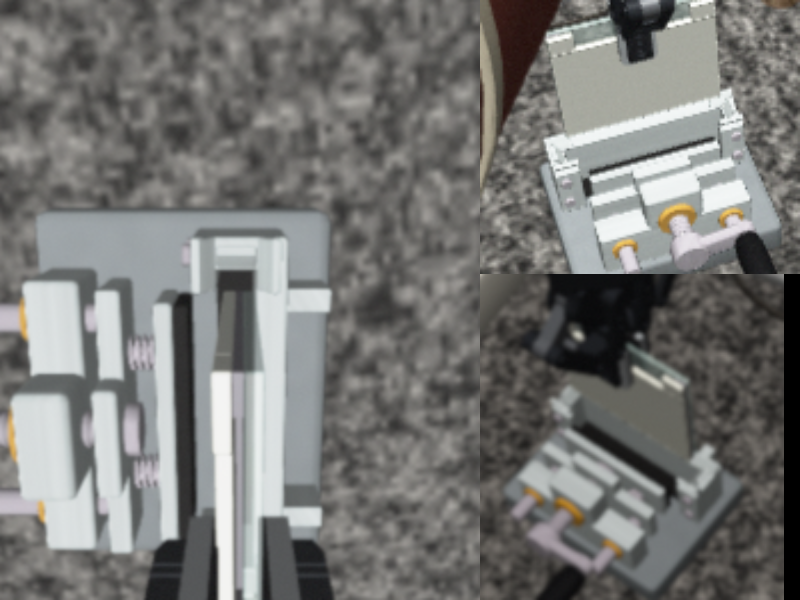

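Run:
```python
from h import *
w=load('w5');g=cv2.cvtColor(w['img'],cv2.COLOR_RGB2GRAY).astype(int)
for v in (182,190,200,215): print(v,'u300..',list(map(int,g[v,300:345])))
print('col',list(map(int,g[160:232,316])))
s=load('s5');C=np.array([.5516,-.1926,0]);ax=np.array([.9917,-.1288,0]);ay=np.array([.1288,.9917,0])
for y in (50,-50): print('scene exp',proj(s,C+ax*-.0045+ay*y/1e3+[0,0,.0907]),proj(load('e5'),C+ax*-.0045+ay*y/1e3+[0,0,.1757]))
f=lambda u,v,z:((onz(w,u,v,z)-C)@np.c_[ax,ay]*1e3).round(1)
print('floor far L/R',f(200+220/2,40+270/2,.036),f(326,175,.036),'top cass end',f(306,226,.175),f(330.5,226,.175))
print('botL/R',f(309.5,185,.0907),f(327,185,.0907),'back inner',f(200+262/2,40+350/2,.07))
```

```text
182 u300.. [167, 158, 155, 153, 153, 153, 151, 131, 88, 55, 49, 52, 52, 51, 50, 49, 49, 49, 50, 48, 49, 48, 50, 49, 49, 54, 84, 127, 164, 193, 197, 199, 201, 199, 198, 203, 212, 222, 220, 212, 212, 221, 216, 181, 108]
190 u300.. [162, 163, 161, 162, 162, 161, 162, 148, 111, 61, 65, 88, 102, 104, 104, 104, 101, 90, 67, 64, 66, 73, 82, 79, 77, 79, 95, 135, 190, 221, 224, 223, 221, 221, 220, 221, 222, 224, 224, 223, 224, 221, 212, 194, 195]
200 u300.. [162, 162, 162, 162, 162, 161, 162, 159, 135, 88, 102, 104, 105, 104, 103, 102, 97, 77, 66, 63, 63, 74, 83, 79, 79, 80, 94, 126, 162, 202, 222, 223, 222, 221, 220, 221, 223, 223, 223, 223, 225, 220, 204, 180, 161]
215 u300.. [159, 161, 160, 161, 161, 160, 157, 139, 115, 107, 105, 107, 106, 107, 105, 101, 85, 67, 63, 65, 64, 73, 80, 80, 80, 83, 95, 127, 151, 159, 174, 205, 220, 221, 221, 222, 224, 223, 223, 223, 224, 217, 186, 154, 159]
col [220, 222, 216, 212, 221, 221, 220, 207, 179, 175, 173, 171, 171, 174, 157, 83, 51, 50, 50, 51, 51, 47, 49, 49, 53, 76, 100, 101, 102, 102, 101, 102, 100, 103, 101, 98, 98, 99, 97, 97, 97, 95, 94, 93, 92, 92, 92, 92, 90, 91, 90, 90, 88, 88, 87, 85, 81, 80, 80, 81, 79, 75, 76, 77, 79, 103, 142, 165, 164, 164, 165, 161]
scene exp [200.1 251. ] [222.1 136. ]
scene exp [267.8 232.5] [281.4 172.4]
floor far L/R [-5.5 48.3] [ 5.7 48.3] top cass end [-3.8 49.6] [ 4.3 49.6]
botL/R [-4.6 49.8] [ 5.1 49.8] back inner [ 8.2 27.8]
```

Call:
servo_tool:
  increments:
    - [[0.5,0,0,0.8,0],[0.5,0,0,1.6,0],[0.5,0,0,2.2,0],[0.5,0,0,2.7,0],[0.5,0,0,2.7,0]]

```text
t: 7.0
tool_pos: [0.55, -0.1933, 0.1357]
tool_rot: [-2.358, -2.073, 0.001]
contact_force: [0.2, -0.6, -1.2]
opening: 0.008
grip_force: 39.1
```

Call:
servo_tool:
  increments:
    - [[0.5,0,0,0.6,0],[0.5,0,0,1.2,0],[0.5,0,0,1.7,0],[0.5,0,0,2.0,0],[0.5,0,0,2.0,0]]

```text
t: 7.5
tool_pos: [0.5504, -0.1936, 0.1165]
tool_rot: [-2.359, -2.073, 0.001]
contact_force: [-0.5, 0.8, -1.4]
opening: 0.0078
grip_force: 39.1
```

Call:
servo_tool:
  increments:
    - [[0.5,0,0,0.2,0],[0.5,0,0,0.4,0],[0.5,0,0,0.4,0]]

```text
t: 7.8
tool_pos: [0.5507, -0.1937, 0.1131]
tool_rot: [-2.359, -2.074, 0.0]
contact_force: [0.9, 0.5, -1.5]
opening: 0.0082
grip_force: 39.1
```

Call:
servo_tool:
  increments:
    - [[0.5,0,0,0.1,0],[0.5,0,0,0.2,0],[0.5,0,0,0.2,0]]

```text
t: 8.1
tool_pos: [0.5508, -0.1938, 0.1113]
tool_rot: [2.36, 2.074, 0.0]
contact_force: [0.3, -0.3, -0.8]
opening: 0.0084
grip_force: 39.1
```

Call:
servo_tool:
  increments:
    - [[0.5,0,0,0.1,0],[0.5,0,0,0.2,0],[0.5,0,0,0.2,0]]

```text
t: 8.4
tool_pos: [0.5513, -0.1939, 0.1112]
tool_rot: [2.359, 2.074, 0.0]
contact_force: [-2.9, 2.8, 6.9]
opening: 0.0079
grip_force: 41.6
```

Call:
servo_tool:
  increments:
    - [[2,0,0,0,0],[2.5,0,0,0,0],[3,0,0,0,0]]

```text
t: 8.7
tool_pos: [0.5507, -0.1938, 0.1091]
tool_rot: [-2.36, -2.074, 0.0]
contact_force: [0.0, 0.2, -0.0]
opening: 0.0303
grip_force: 0.0
```

Call:
servo_tool:
  increments:
    - [[3,0,0,-2,0],[3,0,0,-5,0],[3,0,0,-9,0],[3,0,0,-12,0],[3,0,0,-12,0]]

```text
t: 9.2
tool_pos: [0.5533, -0.195, 0.2356]
tool_rot: [2.352, 2.068, 0.006]
contact_force: [-0.1, 0.6, 0.6]
opening: 0.0297
grip_force: 0.0
```

Run:
```python
from h import *
o=ctrl.get_obs();print(o['q'],o['tool_pos'])
C=np.array([.5516,-.1926,0]);ax=np.array([.9917,-.1288,0]);ay=np.array([.1288,.9917,0])
A=np.c_[ax,ay,[0,0,1]]
w=grab('wrist');save(w,'w6');s=grab('scene');save(s,'s6');e=grab('side');save(e,'e6')
for n,d in (('w',w),('s',s),('e',e)):
  print(n,'cassette top corners',[proj(d,C+A@[0,y,.121]) for y in (.05,-.05)])
# black handle: mask
for n,d in (('w',w),('s',s),('e',e)):
  hv=d['img'].max(2);m=(hv<50).astype(np.uint8)
  for th in np.radians((70,90,110)):
    p=C+A@np.array([-.123+th*0,-.034*np.sin(th),.068+.034*np.cos(th)]);
    q=proj(d,p);print(n,round(np.degrees(th)),q)
  k,l,st,ce=cv2.connectedComponentsWithStats(m)
  for i in range(1,k):
    if 60<st[i,4]<4000 and np.hypot(*(ce[i]-q))<80: print('  blob',st[i],ce[i].round(1))
```

```text
[-4.65681940e-01 -3.47007708e-02  1.72555334e+00  1.24999839e-05
  1.44022659e+00 -3.37028477e-01] [ 0.55333976 -0.19503203  0.23560003]
w cassette top corners [array([313.7, 174.6]), array([314.3, 309.7])]
s cassette top corners [array([196.4, 234.5]), array([265.8, 216.1])]
e cassette top corners [array([229.9, 157.5]), array([285.9, 192.4])]
w 70 [167.6 267. ]
w 90 [173.2 264.1]
w 110 [177.8 257.2]
  blob [131 205  54  29 415] [163.7 217.8]
  blob [ 71 232  75  41 807] [100.5 253.5]
  blob [148 254  48  20 599] [171.  262.7]
s 70 [282.7 303.8]
s 90 [284.4 308.3]
s 110 [283.2 313.5]
  blob [277 292  19  28 318] [285.4 304.8]
  blob [265 344  84  66 898] [308.5 380.3]
e 70 [222.8 263.9]
e 90 [225.1 268.3]
e 110 [225.2 271. ]
  blob [233 190  47  36  74] [258.9 207.3]
  blob [271 220  41  49 128] [290.5 245.6]
  blob [212 254  27  28 385] [225.5 266.5]
  blob [ 148  279  112  117 1065] [197.8 335.4]
```

```bash
cat >> h.py <<'E'
C=np.array([.5516,-.1926,0]);A=np.array([[.9917,.1288,0],[-.1288,.9917,0],[0,0,1]])
def tri(L):
    M=np.zeros((3,3));b=np.zeros(3)
    for d,u,v in L:
        r=ray(d,u,v);r/=np.linalg.norm(r);P=np.eye(3)-np.outer(r,r);M+=P;b+=P@d['c']
    return np.linalg.solve(M,b)
E
python3 - <<'E'
from h import *
w,s,e=load('w6'),load('s6'),load('e6')
for L in ([(w,171,262.7),(s,285.4,304.8),(e,225.5,266.5)],[(s,285.4,304.8),(e,225.5,266.5)]):
  p=tri(L);q=A.T@(p-C);print(p.round(4),q.round(4),'angle',np.arctan2(-q[1],q[2]-.068),np.hypot(q[1],q[2]-.068))
# cassette: white top of notch/shoulders in scene
g=cv2.cvtColor(s['img'],cv2.COLOR_RGB2GRAY)
sub=s['img'][205:250,185:280];cv2.imwrite('pics/x.png',sub[:,:,::-1])
for c in (205,260):print(c,list(map(int,g[205:255,c])))
E
```

```text
[ 0.4261 -0.2105  0.0724] [-0.1222 -0.0339  0.0724] angle 1.4410177036800398 0.034204558279463816
[ 0.4254 -0.2122  0.075 ] [-0.1227 -0.0357  0.075 ] angle 1.3769453125152644 0.03634681023630993
205 [72, 79, 84, 90, 106, 101, 101, 112, 96, 90, 90, 86, 95, 114, 83, 58, 71, 92, 133, 161, 163, 152, 149, 164, 153, 176, 199, 164, 236, 250, 189, 165, 162, 163, 163, 155, 122, 163, 165, 163, 163, 165, 164, 163, 163, 162, 163, 163, 161, 163]
260 [117, 115, 130, 155, 146, 152, 155, 146, 112, 104, 140, 217, 202, 173, 252, 250, 163, 163, 165, 163, 169, 182, 166, 165, 163, 162, 166, 165, 162, 163, 163, 163, 165, 164, 163, 166, 164, 161, 164, 166, 164, 164, 162, 163, 161, 151, 84, 38, 123, 243]
```

Call:
servo_tool:
  increments:
    - [[5,-0.6,-2.6,0,-8.5],[5,-1.2,-5.2,0,-17],[5,-1.8,-7.8,0,-25.5],[5,-2.4,-10.4,0,-34],[5,-3.2,-13,0,-42.5]]

```text
t: 9.85
tool_pos: [0.4158, -0.208, 0.2266]
tool_rot: [-1.436, -2.789, -0.001]
contact_force: [-0.9, -0.9, 0.4]
opening: 0.0501
grip_force: 0.0
```

Call:
servo_tool:
  increments:
    - [[5,0,0,0,-8.5],[5,0,0,0,-17],[5,0,0,0,-25.5],[5,0,0,0,-34],[5,0,0,0,-42.5]]

```text
t: 10.35
tool_pos: [0.4167, -0.2082, 0.2267]
tool_rot: [-0.329, -3.12, -0.003]
contact_force: [-0.5, 0.1, 0.1]
opening: 0.0496
grip_force: 0.0
```

Call:
servo_tool:
  increments:
    - [[5,0,0,3,-5],[5,0,0,6,-5],[5,0,0,6,-5],[5,0,0,6,-5]]

```text
t: 10.75
tool_pos: [0.4168, -0.2082, 0.1677]
tool_rot: [-0.202, -3.132, -0.003]
contact_force: [0.3, -0.2, -0.2]
opening: 0.0503
grip_force: 0.0
```

Run:
```python
from h import *
o=ctrl.get_obs();T=R.from_rotvec(o['tool_rot']).as_matrix()
print(o['q'],o['tool_pos'],T.round(3)[:2,:2]);print('clamp frame TCP',(A.T@(np.array(o['tool_pos'])-C)).round(4))
d=load('w3')
for u,v in [(198,118),(190,130),(85,185)]: print('pen',(A.T@(onz(d,u,v,.01)-C)).round(3))
w=grab('wrist');save(w,'w7')
m=(w['img'].max(2)<60).astype(np.uint8);q=proj(w,C+A@[-.123,-.034,.073]);print(q, proj(w,o['tool_pos']))
k,l,st,ce=cv2.connectedComponentsWithStats(m)
for i in range(1,k):
  if st[i,4]>150: print(st[i],ce[i].round())
```

```text
[-6.23126155e-01 -2.75036230e-01  2.05481194e+00 -9.59697397e-06
  1.36574502e+00 -2.06508001e+00] [ 0.41680663 -0.20816375  0.16772722] [[-0.992  0.128]
 [ 0.128  0.992]]
clamp frame TCP [-0.1317 -0.0328  0.1677]
pen [-0.132 -0.001  0.01 ]
pen [-0.14  -0.011  0.01 ]
pen [-0.247 -0.06   0.01 ]
[315.4 270.5] [316.5 341. ]
[242   0  36 102 993] [252.  52.]
[114   5  36  33 446] [131.  23.]
[135  35  19  30 192] [145.  52.]
[319  36 139  22 364] [389.  46.]
[ 271   64   93  167 2750] [312. 139.]
[ 304  242   27   61 1445] [316. 272.]
[ 241  302   23   96 1140] [253. 345.]
[    9   302   621   178 42270] [320. 428.]
[220 314  19  18 193] [229. 323.]
[400 314  19  18 190] [409. 323.]
[  0 403  13  29 203] [  4. 418.]
```

Call:
servo_tool:
  increments:
    - [[5,-0.4,-0.1,3,0],[5,-0.4,-0.1,6,0],[5,-0.4,-0.1,8,0],[5,-0.4,-0.1,9,0],[5,-0.4,-0.1,9,0]]

```text
t: 11.3
tool_pos: [0.4215, -0.2103, 0.0792]
tool_rot: [-0.202, -3.134, -0.001]
contact_force: [0.4, 0.9, 0.1]
opening: 0.05
grip_force: 0.0
```

Call:
servo_tool:
  increments:
    - [[1,0,0,0,0],[1,0,0,0,0],[1,0,0,0,0],[1,0,0,0,0],[1,0,0,0,0]]
  newtons: 30

```text
t: 11.8
tool_pos: [0.4226, -0.2107, 0.0804]
tool_rot: [0.202, 3.132, -0.002]
contact_force: [3.8, 1.6, 1.0]
opening: 0.0164
grip_force: 29.8
```

Run:
```python
from h import *
o=ctrl.get_obs();p=A.T@(np.array(o['tool_pos'])-C);print(p.round(4),o['contact_force'],o['opening'])
th0=np.arctan2(.034,p[2]-.005-.068);print(th0)
th=1.42; 
for n in range(1,26):
  t=1.42+n*np.radians(29.15)
  if n%5==1: b=t-np.radians(29.15);print('call',round(b,2))
  f=lambda a:np.array([-8*a/2/np.pi,-34*np.sin(a),-34*np.cos(a)])
  print(((f(t)-f(b))/10).round(2).tolist(),round(t,2))
```

```text
[-0.1256 -0.0346  0.0804] [3.8487823  1.563386   1.02060814] 0.01643899248508372
1.3576996022462395
call 1.42
[-0.06, 0.18, 1.7] 1.93
[-0.13, 1.16, 3.1] 2.44
[-0.19, 2.7, 3.85] 2.95
[-0.26, 4.41, 3.75] 3.46
[-0.32, 5.85, 2.82] 3.96
call 3.96
[-0.06, 0.81, -1.51] 4.47
[-0.13, 0.79, -3.22] 4.98
[-0.19, -0.07, -4.7] 5.49
[-0.26, -1.54, -5.58] 6.0
[-0.32, -3.25, -5.63] 6.51
call 6.51
[-0.06, -1.52, 0.79] 7.02
[-0.13, -2.46, 2.22] 7.53
[-0.19, -2.59, 3.92] 8.03
[-0.26, -1.87, 5.48] 8.54
[-0.32, -0.48, 6.48] 9.05
call 9.05
[-0.06, 1.7, 0.2] 9.56
[-0.13, 3.28, -0.45] 10.07
[-0.19, 4.35, -1.79] 10.58
[-0.26, 4.63, -3.47] 11.09
[-0.32, 4.05, -5.08] 11.6
call 11.6
[-0.06, -1.29, -1.12] 12.1
[-0.13, -2.96, -1.48] 12.61
[-0.19, -4.6, -0.97] 13.12
[-0.26, -5.78, 0.27] 13.63
[-0.32, -6.21, 1.93] 14.14
```

Call:
servo_tool:
  increments:
    - [[1,-0.06,0.18,1.7,0],[1,-0.13,1.16,3.1,0],[1,-0.19,2.7,3.85,0]]

```text
t: 12.1
tool_pos: [0.4285, -0.1838, 0.0428]
tool_rot: [0.204, 3.133, 0.001]
contact_force: [-4.5, 4.3, 26.9]
opening: 0.017
grip_force: 32.4
```

Call:
servo_tool:
  increments:
    - [[1,-0.03,0.8,-0.2,0],[1,-0.07,1.71,-0.3,0],[1,-0.13,3.15,-1.2,0],[1,-0.13,3.15,-1.2,0]]

```text
t: 12.5
tool_pos: [0.4334, -0.1526, 0.0543]
tool_rot: [0.2, 3.133, -0.002]
contact_force: [2.5, -2.4, 3.0]
opening: 0.0166
grip_force: 30.3
```

Run:
```python
from h import *
o=ctrl.get_obs();p=A.T@(np.array(o['tool_pos'])-C);print(p.round(4),np.array(o['contact_force']).round(1),o['wrist_torque'],o['opening'])
s=grab('scene');save(s,'s8');w=grab('wrist');save(w,'w8')
print(proj(s,C+A@[-.12,.024,.043]))
m=(s['img'].max(2)<50).astype(np.uint8)
k,l,st,ce=cv2.connectedComponentsWithStats(m)
for i in range(1,k):
  if st[i,4]>60 and st[i,1]>200 and st[i,0]<400: print(st[i],ce[i].round())
```

```text
[-0.1223  0.0244  0.0543] [ 2.5 -2.4  3. ] [-0.21314024 -0.44121359 -0.04681829] 0.016608723929374063
[243.8 329.4]
[ 229  270   63   72 1721] [257. 305.]
[265 344  85  66 884] [308. 380.]
[ 167  356   60  124 1327] [196. 432.]
[369 414  37  66 429] [378. 453.]
```

Call:
servo_tool:
  increments:
    - [[1,-0.06,0.81,-1.5,0],[1,-0.13,0.79,-3.2,0],[1,-0.19,-0.07,-4.7,0],[1,-0.26,-1.54,-5.6,0],[1,-0.32,-3.25,-5.6,0]]

```text
t: 13.1
tool_pos: [0.4323, -0.1858, 0.1106]
tool_rot: [0.201, 3.132, 0.001]
contact_force: [6.8, 1.5, -3.1]
opening: 0.0167
grip_force: 30.0
```

Call:
servo_tool:
  increments:
    - [[1,-0.06,-1.52,0.8,0],[1,-0.13,-2.46,2.2,0],[1,-0.13,-2.46,2.2,0]]

```text
t: 13.4
tool_pos: [0.4303, -0.2109, 0.0846]
tool_rot: [0.206, 3.131, 0.002]
contact_force: [10.2, -0.4, -2.4]
opening: 0.0164
grip_force: 30.2
```

Call:
servo_tool:
  increments:
    - [[1,-0.16,-0.13,1.7,0],[1,-0.23,0.59,3.2,0],[1,-0.29,1.98,4.2,0],[1,-0.35,3.68,4.4,0],[1,-0.42,5.26,3.8,0]]

```text
t: 13.9
tool_pos: [0.4405, -0.1596, 0.0485]
tool_rot: [0.203, 3.135, -0.005]
contact_force: [-0.7, -8.1, 9.6]
opening: 0.0169
grip_force: 31.6
```

Run:
```python
from h import *
o=ctrl.get_obs();p=A.T@(np.array(o['tool_pos'])-C);print(p.round(4),np.array(o['contact_force']).round(1),o['opening'])
print(np.unwrap([np.arctan2(-p[1],p[2]-.008-.068)])+4*np.pi)
f=lambda a:np.array([-8*a/2/np.pi,-34*np.sin(a),-34*np.cos(a)])
for t in (10.58,11.09,11.6,12.1,12.61,13.12,13.63,14.14): print(t,((f(t)-f(10.07))/10).round(2),((f(t)-f(12.1))/10).round(2))
```

```text
[-0.1145  0.0184  0.0485] [-0.7 -8.1  9.6] 0.016925822033284212
[10.01435232]
10.58 [-0.06  1.07 -1.34] [0.19 1.58 4.41]
11.09 [-0.13  1.34 -3.04] [0.13 1.86 2.72]
11.6 [-0.19  0.75 -4.65] [0.06 1.27 1.1 ]
12.1 [-0.26 -0.52 -5.75] [0. 0. 0.]
12.61 [-0.32 -2.19 -6.11] [-0.06 -1.68 -0.36]
13.12 [-0.39 -3.83 -5.61] [-0.13 -3.32  0.14]
13.63 [-0.45 -5.02 -4.37] [-0.19 -4.5   1.39]
14.14 [-0.52 -5.44 -2.71] [-0.26 -4.93  3.05]
```

Call:
servo_tool:
  increments:
    - [[1,-0.06,1.07,-1.35,0],[1,-0.13,1.34,-3.05,0],[1,-0.19,0.75,-4.65,0],[1,-0.26,-0.52,-5.75,0]]

```text
t: 14.3
tool_pos: [0.4425, -0.1615, 0.1062]
tool_rot: [0.201, 3.135, 0.011]
contact_force: [4.7, 5.4, 5.4]
opening: 0.0165
grip_force: 31.0
```

Call:
servo_tool:
  increments:
    - [[1,-0.06,-1.68,-0.35,0],[1,-0.13,-3.32,0.15,0],[1,-0.19,-4.5,1.4,0],[1,-0.26,-4.93,3.05,0],[1,-0.26,-4.93,3.05,0]]

```text
t: 14.8
tool_pos: [0.4387, -0.2125, 0.0722]
tool_rot: [0.206, 3.133, 0.006]
contact_force: [9.5, 2.4, -1.4]
opening: 0.0167
grip_force: 30.5
```

Run:
```python
from h import *
o=ctrl.get_obs();p=A.T@(np.array(o['tool_pos'])-C);print(p.round(4),np.array(o['contact_force']).round(1),o['opening'])
print(np.arctan2(-p[1],p[2]-.008-.068)+4*np.pi)
```

```text
[-0.1095 -0.0342  0.0722] [ 9.5  2.4 -1.4] 0.016715927659074533
14.246414509945827
```

Call:
servo_tool:
  increments:
    - [[2.8,0,0,0,0],[2.8,0,0,0,0],[2.8,0,0,0,0]]

```text
t: 15.1
tool_pos: [0.4371, -0.2126, 0.0741]
tool_rot: [-0.202, -3.132, -0.002]
contact_force: [0.1, -0.6, -0.2]
opening: 0.0278
grip_force: 0.0
```

Call:
servo_tool:
  increments:
    - [[2.8,0.1,0,-2,0],[2.8,0.1,0,-5,0],[2.8,0.1,0,-9,0],[2.8,0.1,0,-13,0],[2.8,0.1,0,-16,0]]

```text
t: 15.6
tool_pos: [0.4375, -0.2131, 0.2381]
tool_rot: [0.202, 3.134, -0.002]
contact_force: [0.4, -0.6, 0.5]
opening: 0.0282
grip_force: 0.0
```

Call:
servo_tool:
  increments:
    - [[2.8,2,-3,-2,0],[2.8,3,-7,-3,0],[2.8,3,-10,-3,0],[2.8,3,-10,-3,0]]

```text
t: 16.0
tool_pos: [0.3938, -0.3108, 0.2658]
tool_rot: [-0.208, -3.134, 0.002]
contact_force: [0.1, 0.1, -0.3]
opening: 0.0282
grip_force: 0.0
```

Run:
```python
from h import *
w=grab('wrist');save(w,'w9');s=grab('scene');save(s,'s9');e=grab('side');save(e,'e9')
L=[]
for n,d in (('w',w),('s',s),('e',e)):
  q=proj(d,C+A@[-.107,-.034,.066]);m=(d['img'].max(2)<50).astype(np.uint8)
  k,l,st,ce=cv2.connectedComponentsWithStats(m)
  print(n,q,[(list(map(int,st[i])),ce[i].round(1)) for i in range(1,k) if st[i,4]>100 and np.hypot(*(ce[i]-q))<40])
  L+=[(d,*ce[i]) for i in range(1,k) if 150<st[i,4]<3000 and np.hypot(*(ce[i]-q))<12]
if len(L)>1:
  q=A.T@(tri(L)-C);print(len(L),q.round(4),np.arctan2(-q[1],q[2]-.068)+4*np.pi)
g=cv2.cvtColor(s['img'],cv2.COLOR_RGB2GRAY)
print([proj(s,C+A@[0,y,.121]) for y in (.05,-.05)])
for c in (205,260):print(c,list(map(int,g[210:240,c])))
```

```text
w [426.  252.5] [([417, 233, 19, 41, 676], array([426. , 253.2]))]
s [280.6 300. ] []
e [232.7 260.4] [([222, 248, 22, 27, 310], array([232.1, 261.4]))]
2 [-0.1105 -0.0374  0.0751] 13.948778183001968
[array([196.4, 234.5]), array([265.8, 216.1])]
205 [90, 92, 93, 93, 93, 88, 91, 88, 89, 90, 90, 92, 88, 94, 90, 90, 88, 91, 91, 91, 89, 89, 91, 89, 94, 91, 89, 91, 90, 89]
260 [83, 84, 81, 79, 85, 82, 81, 83, 78, 79, 81, 78, 80, 80, 81, 78, 79, 81, 79, 81, 79, 79, 79, 77, 80, 78, 81, 77, 80, 79]
```

Run:
```python
from h import *
a,b=load('e6'),load('e9')
g=lambda d:cv2.cvtColor(d['img'],cv2.COLOR_RGB2GRAY).astype(np.float32)
print('top',[proj(b,C+A@[0,y,.121]) for y in (.05,-.05)])
for u in (245,258,272): print(u,list(map(int,g(a)[150:205,u])),'\n   ',list(map(int,g(b)[150:205,u])))
w=load('w9');print('w top',[proj(w,C+A@[x,y,.121]) for x in(-.0045,.0045) for y in (.05,-.05)],'pad z.07',[proj(w,C+A@[x,0.04,.07]) for x in (-.003,-.006,-.01)])
gw=g(w)
for y in (.046,-.046):
  p,q=proj(w,C+A@[-.02,y,.121]),proj(w,C+A@[.02,y,.121]);print(p,q,[int(gw[int(round(v)),int(round(u))]) for u,v in np.linspace(p,q,41)])
```

```text
top [array([229.9, 157.5]), array([285.9, 192.4])]
245 [92, 89, 83, 92, 107, 111, 102, 88, 76, 68, 69, 70, 71, 81, 109, 135, 136, 117, 91, 81, 86, 104, 144, 184, 195, 170, 129, 105, 99, 99, 99, 99, 100, 100, 98, 100, 100, 99, 99, 100, 100, 101, 99, 100, 98, 92, 77, 53, 41, 73, 125, 162, 176, 172, 149] 
    [18, 18, 18, 18, 18, 18, 19, 18, 18, 18, 19, 18, 18, 19, 18, 18, 19, 19, 19, 18, 18, 18, 18, 17, 16, 14, 12, 15, 39, 69, 79, 69, 48, 37, 34, 34, 34, 32, 30, 54, 118, 176, 189, 161, 119, 96, 87, 75, 65, 76, 89, 86, 66, 48, 43]
258 [68, 70, 76, 87, 94, 84, 68, 54, 56, 74, 92, 96, 86, 84, 89, 93, 86, 77, 66, 59, 61, 79, 103, 123, 125, 109, 93, 85, 83, 93, 134, 182, 199, 179, 138, 108, 100, 100, 99, 100, 100, 99, 100, 99, 100, 100, 101, 99, 99, 100, 100, 100, 99, 97, 82] 
    [18, 18, 17, 18, 20, 18, 20, 18, 18, 18, 17, 18, 17, 17, 19, 18, 17, 16, 15, 18, 15, 16, 14, 12, 20, 42, 69, 78, 68, 48, 36, 32, 32, 31, 28, 32, 70, 139, 186, 191, 160, 118, 91, 78, 68, 58, 65, 78, 80, 70, 54, 44, 42, 42, 43]
272 [62, 74, 81, 85, 82, 78, 69, 60, 59, 69, 75, 74, 71, 71, 70, 71, 67, 65, 64, 68, 73, 
[... 275 characters left out ...]
4, 184, 194, 174, 134, 96, 79, 72, 65, 59, 62, 64, 59, 51, 45, 44, 44, 43, 43, 41, 37, 32, 22, 18, 15, 15]
w top [array([526.3, 379.7]), array([415.4, 379.7]), array([524.6, 387.9]), array([414.6, 387.9])] pad z.07 [array([489.2, 347.7]), array([489.7, 345.2]), array([490.2, 341.9])]
[524.9 365.2] [517.3 401.7] [110, 116, 109, 100, 92, 89, 87, 86, 100, 102, 93, 90, 101, 125, 127, 141, 224, 236, 233, 169, 169, 148, 171, 176, 177, 124, 92, 92, 102, 112, 119, 119, 111, 102, 108, 110, 107, 101, 90, 55, 36]
[421.3 365.2] [417.5 401.6] [35, 33, 34, 35, 35, 35, 34, 34, 34, 36, 37, 35, 37, 36, 35, 34, 35, 37, 34, 36, 33, 37, 37, 40, 54, 61, 57, 60, 61, 61, 59, 62, 62, 59, 61, 60, 60, 57, 60, 62, 60]
```

Call:
servo_tool:
  increments:
    - [[2.8,0,4.5,-1,0],[2.8,0,9,-2,0],[2.8,0,13.5,-2,0],[2.8,0,18,-2,0],[2.8,0,22.5,-2,0]]

```text
t: 16.65
tool_pos: [0.4233, -0.0823, 0.2854]
tool_rot: [-0.2, -3.135, -0.0]
contact_force: [1.0, -0.7, 0.2]
opening: 0.0283
grip_force: 0.0
```

Call:
servo_tool:
  increments:
    - [[2.8,1,4,0,0],[2.8,2,8,0,0],[2.8,3,12,0,0],[2.8,3,14,0,0],[2.8,3,14,0,0]]

```text
t: 17.15
tool_pos: [0.4111, 0.0605, 0.2853]
tool_rot: [-0.192, -3.135, -0.001]
contact_force: [0.0, -0.7, -0.4]
opening: 0.028
grip_force: 0.0
```

Run:
```python
from h import *
s=grab('scene');save(s,'s10');e=grab('side');save(e,'e10')
g=lambda d:cv2.cvtColor(d['img'],cv2.COLOR_RGB2GRAY).astype(int)
for n,a,b,P in (('e',load('e6'),e,(245,258,272)),('s',load('s6'),s,(205,230,260))):
  r=(155,200) if n=='e' else (205,250)
  for u in P: print(n,u,'\n',g(a)[r[0]:r[1],u].tolist(),'\n',g(b)[r[0]:r[1],u].tolist())
L=[]
for n,d in (('s',s),('e',e)):
  q=proj(d,C+A@[-.107,-.034,.066]);m=(d['img'].max(2)<50).astype(np.uint8)
  k,l,st,ce=cv2.connectedComponentsWithStats(m)
  L+=[(d,*ce[i]) for i in range(1,k) if 150<st[i,4]<3000 and np.hypot(*(ce[i]-q))<12]
w=load('w9');L.append((w,426,253.2));q=A.T@(tri(L)-C);print(len(L),q.round(4),np.arctan2(-q[1],q[2]-.068)+4*np.pi)
```

```text
e 245 
 [111, 102, 88, 76, 68, 69, 70, 71, 81, 109, 135, 136, 117, 91, 81, 86, 104, 144, 184, 195, 170, 129, 105, 99, 99, 99, 99, 100, 100, 98, 100, 100, 99, 99, 100, 100, 101, 99, 100, 98, 92, 77, 53, 41, 73] 
 [107, 100, 86, 73, 65, 66, 69, 77, 99, 127, 135, 119, 96, 80, 78, 96, 135, 179, 193, 171, 131, 103, 97, 96, 96, 97, 97, 97, 97, 97, 97, 90, 75, 51, 41, 73, 123, 158, 171, 169, 166, 172, 177, 180, 179]
e 258 
 [84, 68, 54, 56, 74, 92, 96, 86, 84, 89, 93, 86, 77, 66, 59, 61, 79, 103, 123, 125, 109, 93, 85, 83, 93, 134, 182, 199, 179, 138, 108, 100, 100, 99, 100, 100, 99, 100, 99, 100, 100, 101, 99, 99, 100] 
 [83, 65, 52, 55, 73, 91, 94, 85, 81, 86, 89, 83, 74, 63, 56, 68, 98, 119, 119, 104, 86, 81, 81, 91, 123, 170, 192, 176, 136, 106, 98, 96, 97, 96, 97, 97, 98, 97, 97, 94, 80, 57, 40, 60, 109]
e 272 
 [78, 69, 60, 59, 69, 75, 74, 71, 71, 70, 71, 67, 65, 64, 68, 73, 79, 80, 83, 77, 68, 63, 64, 69, 68, 75, 98, 113, 108, 89, 70, 67, 70, 96, 146, 190, 198, 169, 129, 104, 99, 100, 100, 100, 101] 
 [76, 66, 58, 58, 65, 72, 72, 71, 69, 69, 69, 65, 63, 62, 66, 71, 75, 80, 80, 74, 66
[... 789 characters left out ...]
83, 61, 66, 83, 95, 95, 93, 84, 102, 112, 124, 118, 124, 134, 163, 174, 102, 129, 127, 129, 118, 116, 138, 234, 242, 122, 143, 144, 144, 146, 142, 143, 144, 144, 144, 145, 141, 145, 142, 144, 142]
s 260 
 [117, 115, 130, 155, 146, 152, 155, 146, 112, 104, 140, 217, 202, 173, 252, 250, 163, 163, 165, 163, 169, 182, 166, 165, 163, 162, 166, 165, 162, 163, 163, 163, 165, 164, 163, 166, 164, 161, 164, 166, 164, 164, 162, 163, 161] 
 [99, 96, 117, 132, 129, 134, 138, 126, 95, 101, 157, 184, 127, 213, 240, 126, 142, 146, 144, 146, 138, 120, 146, 144, 143, 144, 140, 143, 145, 144, 144, 142, 140, 145, 144, 144, 144, 144, 145, 131, 35, 62, 159, 225, 220]
3 [-0.1073 -0.0353  0.0674] 14.153498669248133
```

```bash
python3 -c "
from h import *
print(ctrl.finish_job())"
```

```text
the job is handed in; nothing more can be done
None
```

The cassette stands notch up on the bottom of the clamp slot. The crank is at about 14.15 rad, half a turn past first touch, so the pressure plate holds it, and the gripper has let go and moved clear. The un-notched plate was not moved from the rack, and the job was handed in at about 17 s with no verdict shown.

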